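# Set a split retaining ring in a spindle groove with slide-mounted spreading pliers

## Robot

A 6-joint arm with a two-finger parallel gripper is mounted at the origin on a cart in front of the work surface, level with it; the furniture and walls round the work are solid. World frame = base frame: x ahead of the robot, y to its left, z up, the work surface at z = 0. Lengths are in mm, angles in rad, forces in N, time in s.
With the tool pointing down it reaches from about 325 to 850 mm from the base axis. Payload 15.5 kg.
Tool frame: the origin (TCP) lies where the fingers leave the gripper's body, on its centre line; the fingertips stand 78 mm ahead of it and the grasp point (between the pads) lies 60 mm ahead of it; z points along the fingers, y is the line along which they close (so a half turn about z gives the same grasp; the last joint's range is limited). The gripper opens to 91 mm and grips with 3 to 60 N. Pads are 32 mm wide; open, the fingers measure 118 mm over their backs; the gripper's body (76 mm by 178 mm) begins 60 mm behind the grasp point.
Start: joints at [1.077, 0.494, 1.345, -0, 1.302, -0.096], TCP at [242.115, 576.201, 292.215] pointing down, gripper open.
Joint ranges: [-2.91, 2.91], [-0.82, 2.16], [0.22, 2.67], [-1.22, 4.37], [0.12, 2.79], [-3.08, 3.08]. Speed limits (rad/s): [1.89, 1.89, 2.57, 3.01, 3.01, 3.01].

## Interface

Orientations are given as a rotation vector (axis times angle).
In Python, from rig import manip, set_gripper, inverse_kinematics, monitor, eyes, finder gives the robot as it stands. The module is installed in compiled form; this text tells all that it offers. Calls block until the motion is done:
- manip.move_pose(position, orientation): joint-space move of the TCP to a pose.
- manip.movel(position, v=150, frame=None, stop_force=None): straight line of the TCP; frame=None keeps the orientation; v is the mean speed in mm/s. With stop_force (N) it stops when the force on the tool has changed by that much, and returns True; else False.
- manip.move_j(angles): joint-space move.
- set_gripper(opening): finger opening in mm; the grip force is fixed at half the most; returns when the fingers have stopped.
- manip.dwell(seconds).
- inverse_kinematics(position, orientation): joint angles nearest the present ones, or None.
- monitor.get_state(): the state.
- eyes.grab_frame(name): name is "scene" or "top" or "wrist"; returns a dict with "pixels" (420x560x3 uint8, blue, green, red), "fovy" (degrees; the focal length in pixels is half the picture's height over the tangent of half this angle, whatever the lens; pixels are square), "cx", "cy" (the principal point, pixels), "k1" (the pictures are not rectified: a ray, as slopes to the right and down, at radius r is drawn at 1 + k1 r^2 times it, then the intrinsics apply), "R" (3x3) and "t" (3): a world point X has camera coordinates R X + t. Camera axes: x right, y down, z forward; pixel columns grow to the right and rows downward; lengths in mm; the calibration is good to about 2 mm. A picture is of the moment at which its call begins. There is no depth.
A pose or a line that the arm cannot do raises manip.Unreachable and nothing moves.
- manip.hand_in(): hands the job in; it is judged then, once.
Trained networks look in a picture, given as the dict that the camera call returned (one of the last four; its "shot" number tells which), for a name from the list of things; names that differ only in an ending like _2 or _b are one class to them, and where a whole thing is asked for, a point or a joint stands for the part that bears it (a point fixed in the world has none). Each returns a list of dicts, best first, with "score" (0 to 1); they miss things now and then, are a little off and sometimes report something else, mostly with a low value. They report only what shows in the picture. A call takes as long as a camera call.
- finder.search_frame(picture, label): "bbox" ([centre column, centre row, width, height] in pixels, round what is visible of it).
The state is a dict: "time_s": time; "joints": joint angles; "qd": joint speeds; "joint_torque": joint torques, N m; "tcp_pos": TCP position; "eef_rot": TCP orientation; "contact_force": force on the tool from outside, world axes, zero at the start; "torque": the same for the moment, N m; "gripper_width": finger opening in mm; "grip_force": force on a finger pad.
Only numpy, scipy, OpenCV 4.12 (cv2) and the standard library are available. Lean on these libraries where they do the work, as an engineer would, in place of code of your own. Each camera call takes 0.05 s, during which the arm holds its last target. There are 200 camera calls.

## Task

Fit the split retaining ring onto the grooved spindle with the pliers that ride on the bench slide: squeeze the two handles well together so that the ring spreads open before it reaches the spindle, and keep them squeezed while you slide the pliers forward until the ring stops fully home round the spindle. Let go of the handles so that the ring closes in the groove, then draw the pliers by their post all the way back to the near end of the slide, leaving the closed ring centred on the spindle.

Things in the scene. Friction and masses are not known exactly. Their poses are not given: they have to be found in the camera images.
- pliers_grip (a point): midway between the pliers' two black handle sleeves, 44 mm above the worktop; moves with the carriage. Its x axis is the slide direction towards the spindle, y is across the handles. Sleeves: upright bars 10 mm thick, 57 mm long along x, from 28 to 60 mm above the worktop, 66 mm over their outsides at rest and about 41 mm squeezed. See the pliers joints for the force.
- pull_post (a point): on the upright steel post (14 mm diameter, 18 mm cap on its top 6 mm) at the tail of the carriage, 55 mm behind pliers_grip. The point is 56 mm, the post's top 83 mm above the worktop. Axes as pliers_grip. Pinch it to draw the carriage back (about 3 N).
- ring_centre (a point): centre of the oiled dark steel split ring as if closed, half-way up its 10 mm thickness. It lies loose and flat on the bed before the carriage's nose, which pushes it: bore 42 mm, outside 58 mm, 100 mm over two outer ears. The mouth, 27 mm wide when closed, points along the point's +x. Two sprung halves hinge in a bridge at the back.
- spindle_groove (a point): axis of the upright steel spindle fixed in the bed ahead of the ring, at the ring's height. The groove is 40 mm in diameter, from the bed up to a head of 52 mm diameter that begins 14.5 mm above the bed. The ring is home when ring_centre lies on this axis (1 mm play) and both halves have closed. Axes as pliers_grip.
- carriage (a joint): travel of the pliers' carriage along the slide in m: 0 at the near end where it starts, grows towards the spindle, end stop at 100 mm. The nose starts 1 to 2 mm behind the ring; bringing the ring home takes about 65 to 95 mm (the way from ring_centre to spindle_groove), and there the ring's back meets the spindle: push until it stops, 10 to 12 N are plenty.
- pliers_left (a joint): left lever of the pliers, rad: 0 at rest, about 0.16 fully squeezed (12 mm at the sleeve); 10 N give 0.13, 15 to 25 N all of it and a hold for sliding; springs open. Squeezing may nudge the carriage 5 mm forward. A pin under the jaw stands in a slot of the ring's ear and pushes the ear outward; the slot is open to the back, so once the handles are let go the pin slides out backwards.
- pliers_right (a joint): right lever of the pliers, as pliers_left
- ring_left (a joint): opening of the ring's left half, rad: 0 closed, 0.27 to 0.4 with the pliers fully squeezed; above 0.24 the mouth passes the spindle freely
- ring_right (a joint): opening of the ring's right half, rad, as ring_left
- setting_fixture: fixed aluminium bed plate on the worktop, 330 x 116 x 12 mm, with two guide strips (18 mm above the worktop) for the carriage. Origin on its underside; its x axis is the slide direction towards the spindle.

How it is judged:
By the outcome, as a careful person would: the job done as asked, in the order asked, and still so for the second after the job is handed in, with the robot touching nothing.
It also fails if it takes over 45 s, if anything falls off the work surface, if the arm or the gripper's body presses on something with over 40 N, if the wrist force passes 120 N, or if a joint passes its speed limit or range.

## Working session

There is one attempt and no reset: what is moved stays moved. The work goes in short steps, each a Python script; the robot and the scene stay as the last script left them, time stands still between calls to the robot, and variables do not carry over. Pictures are saved under pics/ and viewed, at most 10 in all, crops included, and the job is handed in when it is done.

```bash
mkdir -p pics
cat > h.py <<'E'
import numpy as np, cv2
from rig import manip, set_gripper, inverse_kinematics, monitor, eyes, finder
def ray(f,u,v):
    h=f["pixels"].shape[0]; fl=h/2/np.tan(np.radians(f["fovy"])/2)
    d=np.array([(u-f["cx"])/fl,(v-f["cy"])/fl]); s=d.copy()
    for _ in range(30): s=d/(1+f["k1"]*(s@s))
    R=np.array(f["R"]); t=np.array(f["t"])
    return -R.T@t, R.T@np.array([s[0],s[1],1])
def onz(f,u,v,z):
    o,d=ray(f,u,v); return o+d*(z-o[2])/d[2]
def proj(f,X):
    h=f["pixels"].shape[0]; fl=h/2/np.tan(np.radians(f["fovy"])/2)
    c=np.array(f["R"])@np.array(X)+np.array(f["t"]); s=c[:2]/c[2]; s=s*(1+f["k1"]*(s@s))
    return s*fl+[f["cx"],f["cy"]]
E
python3 - <<'E'
from h import *
s=monitor.get_state(); print(s["time_s"],s["tcp_pos"],s["eef_rot"],s["contact_force"])
H={"pliers_grip":44,"pull_post":80,"ring_centre":17,"spindle_groove":30,"setting_fixture":12,"pliers_left":50,"pliers_right":50}
fs=[]
for n in ["scene","top"]:
    f=eyes.grab_frame(n); fs.append(f["pixels"]); cv2.imwrite(f"pics/{n}1.png",f["pixels"])
    print(n,-np.array(f["R"]).T@np.array(f["t"]))
    for l,z in H.items():
        for r in finder.search_frame(f,l)[:2]:
            b=r["bbox"]; print(l,round(r["score"],2),np.round(b),np.round(onz(f,b[0],b[1],z)))
E
```

```text
0.0 [241.96556911 575.92778293 291.62215175] [-6.20647075e-01 -3.07927718e+00  1.92144890e-03] [ 0.24012101 -0.97784314 -0.39595915]
scene [ 307.69417956 -416.12607901  643.01267401]
pliers_grip 0.82 [274. 238. 100.  47.] [563. 115.  44.]
pull_post 0.61 [274. 241.  97.  46.] [543.  77.  80.]
ring_centre 0.72 [318. 234.  39.  33.] [666. 109.  17.]
spindle_groove 0.8 [351. 217.  25.  26.] [751. 112.  30.]
setting_fixture 0.86 [301. 249. 162.  69.] [612.  91.  12.]
pliers_left 0.78 [275. 228.  72.  27.] [575. 136.  50.]
pliers_right 0.8 [286. 250.  81.  25.] [567.  71.  50.]
top [464.82723385 185.05914966 920.8934096 ]
pliers_grip 0.72 [303. 222.  37.  92.] [551. 123.  44.]
pull_post 0.91 [307. 220.  35.  96.] [552. 119.  80.]
ring_centre 0.82 [306. 178.  43.  29.] [654. 112.  17.]
spindle_groove 0.86 [310. 140.  22.  26.] [739. 101.  30.]
setting_fixture 0.89 [306. 196.  63. 152.] [613. 114.  12.]
pliers_left 0.66 [298. 210.  25.  74.] [577. 135.  50.]
pliers_left 0.62 [319. 177.  16.  24.] [648.  87.  50.]
pliers_right 0.83 [314. 212.  19.  71.] [572.  99.  50.]
```

Run:
```python
import cv2
a=cv2.imread("pics/top1.png")[110:280,240:380]; b=cv2.imread("pics/scene1.png")[190:300,200:400]
cv2.imwrite("pics/c1.png",cv2.resize(a,None,fx=3.5,fy=3.5,interpolation=cv2.INTER_CUBIC)); cv2.imwrite("pics/c2.png",cv2.resize(b,None,fx=4,fy=4,interpolation=cv2.INTER_CUBIC))
```

```text
(no output)
```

View pics/c1.png

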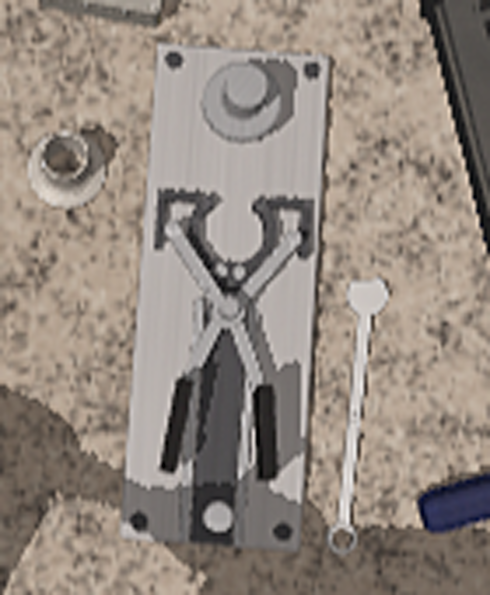

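View pics/c2.png

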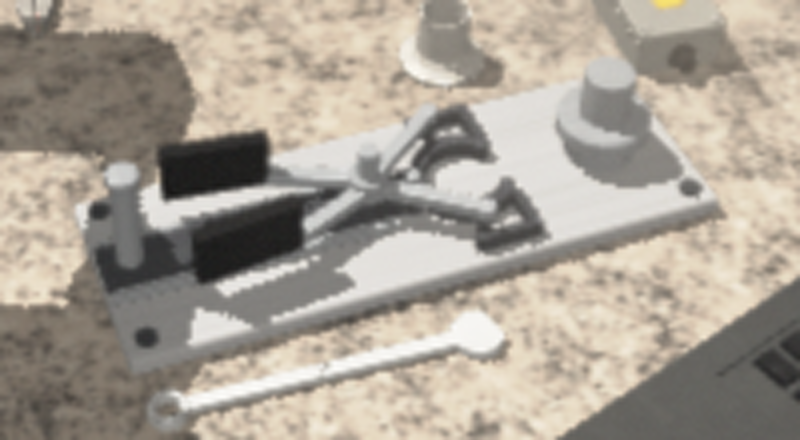

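The top view shows the post cap at (302,258), the sleeves at (291,231) and (316,233), the spindle head at about (309,138), and the plate corners. The ring lies with its mouth towards the spindle. I'll compute the poses and look from closer.

```bash
cat >> h.py <<'E'
from scipy.spatial.transform import Rotation as Ro
def down(yaw):  # tool z down, tool y along the fixture's y (yaw+90deg)
    c,s=np.cos(yaw),np.sin(yaw)
    y=np.array([-s,c,0]); z=np.array([0,0,-1.]); x=np.cross(y,z)
    return np.stack([x,y,z],1)
def best(pos,yaw):
    o=[]
    for k in (0,np.pi):
        r=Ro.from_matrix(down(yaw+k)).as_rotvec(); q=inverse_kinematics(list(pos),list(r))
        if q is not None: o.append((abs(q[5]),list(r),q))
    return min(o,key=lambda a:a[0])
E
python3 - <<'E'
from h import *
f=eyes.grab_frame("top")
P=lambda u,v,z: onz(f,u/3.5+240,v/3.5+110,z)
c=[P(160,45,12),P(328,57,12),P(297,550,12),P(124,535,12)]; print(np.round(c,1))
d=(c[0]+c[1]-c[2]-c[3]); yaw=np.arctan2(d[1],d[0]); cen=sum(c)/4
print("len",np.linalg.norm(d)/2,"yaw",yaw,"cen",cen)
post=P(218,518,83); sl=P(179,425,60); sr=P(265,432,60); sp=P(246,87,45)
print(post,sl,sr,(sl+sr)/2,np.linalg.norm(sl-sr),sp)
e=np.array([np.cos(yaw),np.sin(yaw),0]); n=np.array([-e[1],e[0],0])
for x in (post,(sl+sr)/2,sp): print("rel",(x-cen)@e,(x-cen)@n)
w=eyes.grab_frame("wrist"); s=monitor.get_state()
print("wrist cam in tool", Ro.from_rotvec(s["eef_rot"]).as_matrix().T@(-np.array(w["R"]).T@w["t"]-s["tcp_pos"]),w["fovy"], np.array(w["R"])@Ro.from_rotvec(s["eef_rot"]).as_matrix())
g=(sl+sr)/2; b=best([g[0],g[1],260],yaw); print(b)
E
```

```text
[[787.8 154.2  12. ]
 [776.9  42.5  12. ]
 [452.4  76.7  12. ]
 [464.8 186.5  12. ]]
len 325.45246523870486 yaw -0.10224978001086955 cen [620.46289291 114.96326612  12.        ]
[473.20890258 130.86363804  83.        ] [530.29219624 151.2128994   60.        ] [524.64007726  98.94963667  60.        ] [527.46613675 125.08126804  60.        ] 52.56800433887911 [746.90064268 101.10157971  45.        ]
rel -148.1078672659126 0.7868594657249286
rel -93.54379988376598 0.5728188010864059
rel 127.19225692468547 -0.8835710471614036
wrist cam in tool [ 79.20428538  -0.75734511 -91.74846317] 62.184262601934826 [[-2.92533744e-05  9.99999856e-01 -5.35669239e-04]
 [-9.60453124e-01 -1.77249160e-04 -2.78441674e-01]
 [-2.78441729e-01  5.06339835e-04  9.60452991e-01]]
(np.float64(1.3458779850128042), [np.float64(0.16054362059248636), np.float64(3.1374878720046735), np.float64(0.0)], array([ 1.22668562e-01,  4.13412895e-01,  1.59188337e+00, -4.44089210e-16,
        1.13629638e+00, -1.34587799e+00]))
```

View pics/scene1.png

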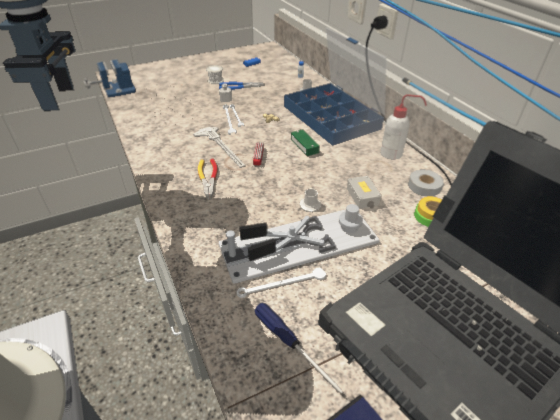

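The scene view shows a clear path: only low objects lie between the start and the fixture (about 230–380, 215–275). The laptop is well to the right. Next I move above the grip for a wrist picture.

Run:
```python
from h import *
yaw=-0.102; r=best([527.5,125,270],yaw)[1]
manip.move_pose([527.5,125,270],r); manip.dwell(0.3)
f=eyes.grab_frame("wrist"); cv2.imwrite("pics/w1.png",f["pixels"]); s=monitor.get_state(); print(s["time_s"],s["tcp_pos"],s["contact_force"])
for l,z in {"pliers_grip":44,"pull_post":80,"ring_centre":17,"spindle_groove":26.5,"pliers_left":60,"pliers_right":60}.items():
    for x in finder.search_frame(f,l)[:1]:
        b=x["bbox"]; print(l,round(x["score"],2),np.round(b),np.round(onz(f,b[0],b[1],z)))
import pickle; pickle.dump(f,open("w1.pkl","wb"))
```

```text
3.1833 [527.47324793 125.27425418 270.01121359] [-0.28348563  0.12506367  0.49205739]
pliers_grip 0.63 [281. 210.  83. 179.] [537. 124.  44.]
pull_post 0.7 [283. 212.  82. 172.] [528. 126.  80.]
ring_centre 0.81 [277. 307.  40.  45.] [656. 107.  17.]
spindle_groove 0.72 [276. 366.  34.  30.] [725.  99.  26.]
pliers_left 0.71 [298. 234.  52. 127.] [556. 138.  60.]
pliers_right 0.72 [260. 234.  35. 127.] [553. 102.  60.]
```

View pics/w1.png

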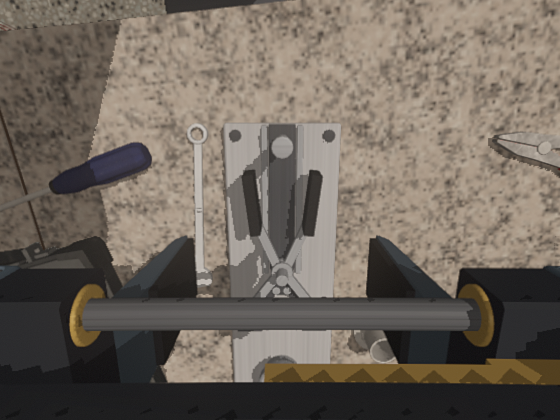

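The wrist view shows the post cap at (282,147), the sleeves at (252,203) and (312,203), and the plate's back edge at row 124. Now I'll check where these points lie in the world.

Run:
```python
from h import *; import pickle
f=pickle.load(open("w1.pkl","rb"))
hsv=cv2.cvtColor(f["pixels"],cv2.COLOR_BGR2GRAY)
m=np.zeros_like(hsv); m[165:245,235:330]=(hsv[165:245,235:330]<50)
n,_,st,ce=cv2.connectedComponentsWithStats(m)
for i in range(1,n):
    if st[i,4]>80: print(st[i],ce[i])
print(onz(f,282,147,83),onz(f,252,203,56),onz(f,312,203,56))
for u,v in ((226,124),(341,124),(330,382),(233,382)): print(onz(f,u,v,12))
print(np.array([527.5,125.1])-55*np.array([np.cos(.102),-np.sin(.102)]))
```

```text
[243 170  19  64 174] [254.83908046 195.44827586]
[302 171  19  63 218] [307.79816514 197.8440367 ]
[474.72840863 130.79903437  83.        ] [524.29822326  98.51620466  56.        ] [529.81625736 152.60958643  56.        ]
[454.08661425  78.40150502  12.        ]
[465.41745787 189.49949861  12.        ]
[766.28550657 159.66382679  12.        ]
[754.3723017   43.18359074  12.        ]
[472.78586203 130.70027732]
```

Both cameras agree: grip at (527.4, 125.2), post at (473.5, 130.8), yaw −0.102. Descend and squeeze.

Run:
```python
from h import *
print(manip.movel([527.4,125.2,105],v=110,stop_force=8))
s=monitor.get_state(); print(s["time_s"],s["tcp_pos"],s["contact_force"])
set_gripper(36); manip.dwell(0.2)
s=monitor.get_state(); print(s["time_s"],s["gripper_width"],s["grip_force"],s["contact_force"],s["tcp_pos"])
f=eyes.grab_frame("scene"); cv2.imwrite("pics/s2.png",cv2.resize(f["pixels"][190:300,200:400],None,fx=4,fy=4,interpolation=cv2.INTER_CUBIC))
```

```text
False
5.1333 [527.66540004 125.25043347 105.51653925] [ 0.17574927 -0.23823068  0.35263755]
6.2667 37.665940379968944 29.9493527028244 [-1.43624822  5.18948491  4.43541836] [527.54108604 125.35190448 105.08652166]
```

View pics/s2.png

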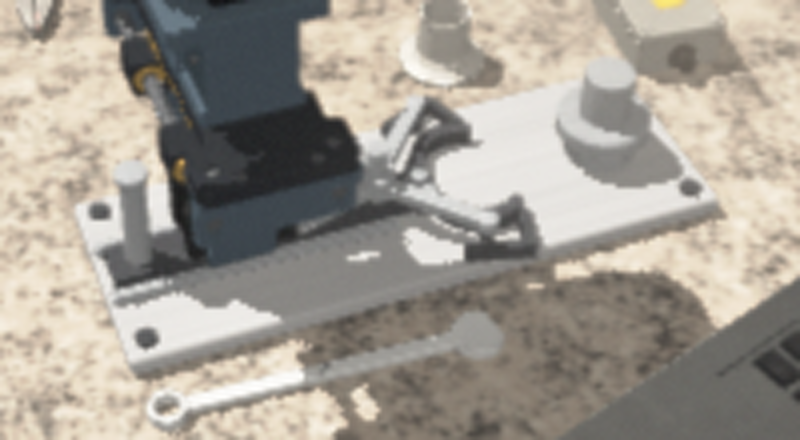

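Gripper width is 37.7 mm at 30 N and the ring's mouth is visibly spread (ears at about (440,115) and (505,245) in the crop). Slide forward until it stops.

Run:
```python
from h import *
e=np.array([np.cos(.102),-np.sin(.102),0]); p=np.array([527.5,125.3,105.2])
hit=manip.movel(list(p+e*101),v=40,stop_force=11); s=monitor.get_state()
print(hit,s["time_s"],(np.array(s["tcp_pos"])-p)@e,s["tcp_pos"],s["contact_force"],s["gripper_width"])
f=eyes.grab_frame("scene"); cv2.imwrite("pics/s3.png",cv2.resize(f["pixels"][190:300,200:400],None,fx=4,fy=4,interpolation=cv2.INTER_CUBIC))
```

```text
True 8.125 80.91006954405476 [608.00827321 117.24449599 105.08607563] [-3.96969413  1.9916992  10.23368347] 37.49455240886607
```

View pics/s3.png

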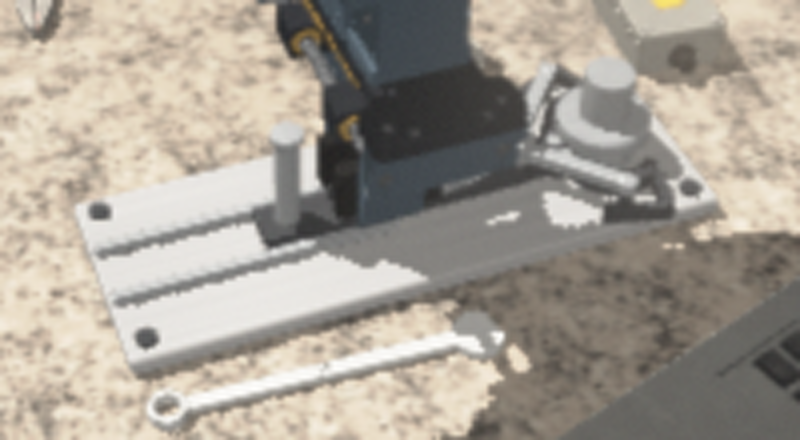

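The ring is around the spindle, but the stop was partly vertical force. Push on to confirm that it is home.

Run:
```python
from h import *
e=np.array([np.cos(.102),-np.sin(.102),0]); p=np.array([527.5,125.3,105.2])
def rep(h):
    s=monitor.get_state(); print(h,round(s["time_s"],2),round((np.array(s["tcp_pos"])-p)@e,2),np.round(s["tcp_pos"],1),np.round(s["contact_force"],1),s["gripper_width"])
manip.dwell(.2); rep(0)
for i in range(2):
    rep(manip.movel(list(p+e*101),v=20,stop_force=9)); manip.dwell(.2); rep(0)
```

```text
0 8.38 80.87 [608.  117.2 105.1] [-4.6  1.2  8.7] 37.828751423383395
True 8.68 80.96 [608.1 117.3 105.1] [-2.4  0.8  9.4] 37.61550887136049
0 8.88 80.93 [608.  117.3 105.1] [-2.2  0.3  8.4] 37.94928452582401
True 9.18 81.07 [608.2 117.3 105.2] [-2.   1.4  8.7] 37.752453795647206
0 9.38 81.06 [608.2 117.3 105.1] [-2.2  0.3  7.7] 37.616953961276856
```

Run:
```python
from h import *
e=np.array([np.cos(.102),-np.sin(.102),0]); p=np.array([527.5,125.3,105.2])
def rep(h):
    s=monitor.get_state(); print(h,round(s["time_s"],2),round((np.array(s["tcp_pos"])-p)@e,2),np.round(s["contact_force"],1),round(s["gripper_width"],2),s["grip_force"])
for d,sf in ((83,13),(86,15)):
    rep(manip.movel(list(p+e*d),v=10,stop_force=sf)); 
f=eyes.grab_frame("top"); cv2.imwrite("pics/t3.png",cv2.resize(f["pixels"][100:220,240:380],None,fx=5,fy=5,interpolation=cv2.INTER_CUBIC))
g=onz(f,310,140,26.5)
for l in ("ring_centre","spindle_groove"):
    for x in finder.search_frame(f,l)[:1]: print(l,x["score"],x["bbox"])
```

```text
True 9.64 81.31 [-3.3  2.5  8.2] 37.65 30.028129555284977
True 9.97 81.6 [-3.2  1.1  8.8] 37.54 30.04872895719018
```

View pics/t3.png

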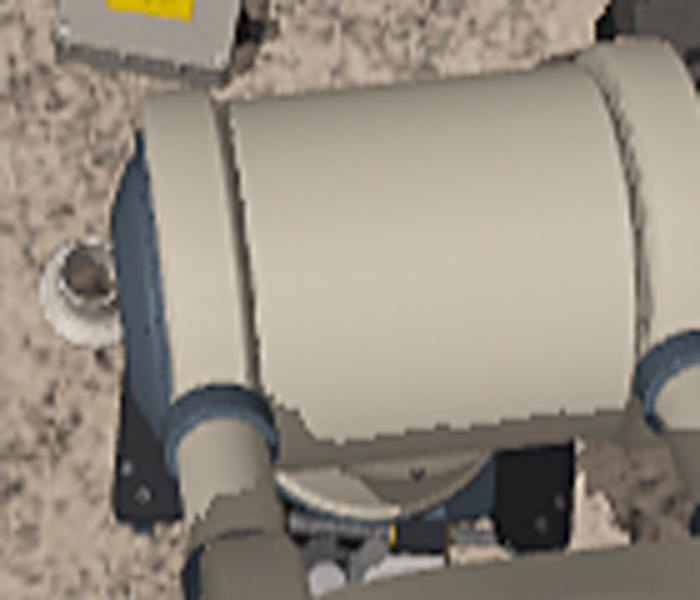

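Run:
```python
from h import *
f=eyes.grab_frame("top"); e=np.array([np.cos(.102),-np.sin(.102),0]); n=np.array([-e[1],e[0],0])
P=lambda u,v,z: onz(f,u/3.5+240,v/3.5+110,z)
sp=P(246,87,45); print("spindle",sp@e,sp@n)
# spindle head circle centre and ring bore (original top view)
h=P(241,101,26.5); print("head",h@e,h@n)
for v in (225,230,235): print("bore centre guess",v,P(233,v,22)@e,P(233,v,22)@n)
g=eyes.grab_frame("scene"); q=lambda u,v,z: onz(g,u/4+200,v/4+190,z)
a,b=q(123,172,83),q(287,133,83); print("post moved",(b-a)@e, b)
# project expected ring outline at home vs picture
im=g["pixels"].copy(); S=np.array([sp[0],sp[1],0])
print("ring ear expected px", [(proj(g,[*(S+s*50*n)[:2],22])-[200,190])*4 for s in (-1,1)])
```

```text
spindle 732.7241441995526 176.62793654893318
head 729.1480544408641 178.1112201567713
bore centre guess 225 647.3505217001275 177.56763060010852
bore centre guess 230 644.0511630889465 177.34814228038812
bore centre guess 235 640.7548985358834 177.12886853404518
post moved 83.93031163623532 [559.50115966 120.27412334  83.        ]
ring ear expected px [array([653.78088557, 194.38676979]), array([568.13865919,  77.07900318])]
```

The carriage travelled about 84 mm and the arm met a hard stop. The ear sits where it should with the ring home (expected at (654,194) in the crop, seen at about (645,190)). Release and look.

Run:
```python
from h import *
e=np.array([np.cos(.102),-np.sin(.102),0])
set_gripper(91); manip.dwell(.2); s=monitor.get_state(); t=np.array(s["tcp_pos"]); print(s["time_s"],s["gripper_width"],s["contact_force"])
t2=t.copy(); t2[2]=175; manip.movel(list(t2),v=150)
q=t2-52*e; q[2]=175; manip.movel(list(q),v=150)
f=eyes.grab_frame("scene"); cv2.imwrite("pics/s4.png",cv2.resize(f["pixels"][190:290,230:400],None,fx=4.7,fy=4.7,interpolation=cv2.INTER_CUBIC)); print(q,monitor.get_state()["time_s"])
w=eyes.grab_frame("wrist"); cv2.imwrite("pics/w4.png",w["pixels"])
```

```text
11.3417 90.99611329481037 [-0.64405845 -0.1910894  -0.09039411]
[556.75243517 122.74447108 175.        ] 12.5083
```

View pics/s4.png

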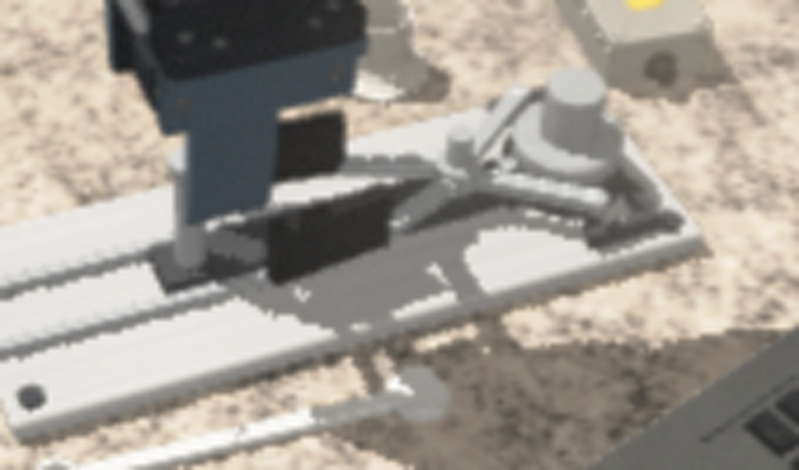

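The handles are released and the jaws are back at rest. The ring's ear at about (650,225) sits under the spindle head, and the post stands at (185,150–265). Locate the post, pinch it and draw back.

Run:
```python
from h import *
f=eyes.grab_frame("scene"); P=lambda u,v,z: onz(f,230+u/4.7,190+v/4.7,z)
print(P(182,150,83),P(188,262,18))
e=np.array([np.cos(.102),-np.sin(.102),0])
a=np.array([556.8,122.6,117]); 
print(manip.movel(list(a),v=120,stop_force=8))
set_gripper(8); s=monitor.get_state(); print(s["time_s"],s["gripper_width"],s["grip_force"],s["contact_force"],s["tcp_pos"])
```

```text
[555.7264011  126.39949997  83.        ] [555.98161344 122.17632548  18.        ]
False
14.3833 16.03081968023018 30.00005006790161 [-0.21902183  0.37926113 -0.2361846 ] [556.80153649 122.6679441  116.97050101]
```

Run:
```python
from h import *
e=np.array([np.cos(.102),-np.sin(.102),0]); a=np.array(monitor.get_state()["tcp_pos"])
h=manip.movel(list(a-e*105),v=50,stop_force=12); s=monitor.get_state(); print(h,s["time_s"],(np.array(s["tcp_pos"])-a)@e,s["contact_force"],s["gripper_width"],s["tcp_pos"])
f=eyes.grab_frame("scene"); cv2.imwrite("pics/s5.png",cv2.resize(f["pixels"][190:300,200:400],None,fx=4,fy=4,interpolation=cv2.INTER_CUBIC))
```

```text
True 15.8667 -82.54511774631952 [0.08262056 0.04817466 3.37316842] 16.14416714014808 [474.68939156 131.11149902 116.97851183]
```

View pics/s5.png

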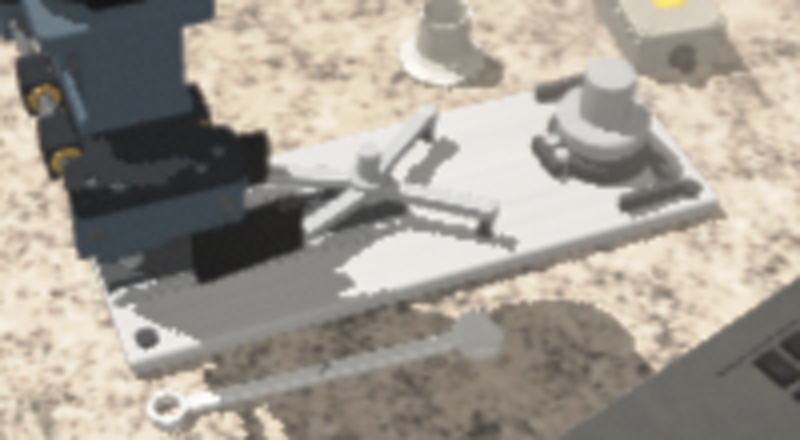

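The ring stayed on the spindle (ears at (560,90) and (660,195)) and the carriage is back at the near end. Nudge once more to confirm the stop, release, lift clear and check from the top.

Run:
```python
from h import *
e=np.array([np.cos(.102),-np.sin(.102),0]); a=np.array(monitor.get_state()["tcp_pos"])
h=manip.movel(list(a-e*5),v=15,stop_force=13); t=np.array(monitor.get_state()["tcp_pos"]); print(h,(t-a)@e)
set_gripper(91); t[2]=230; manip.movel(list(t),v=150)
manip.move_pose([400,330,290],monitor.get_state()["eef_rot"])
f=eyes.grab_frame("top"); print(monitor.get_state()["time_s"])
cv2.imwrite("pics/t5.png",cv2.resize(f["pixels"][110:280,240:380],None,fx=3.5,fy=3.5,interpolation=cv2.INTER_CUBIC))
```

```text
True -0.17912368390316008
19.1917
```

View pics/t5.png

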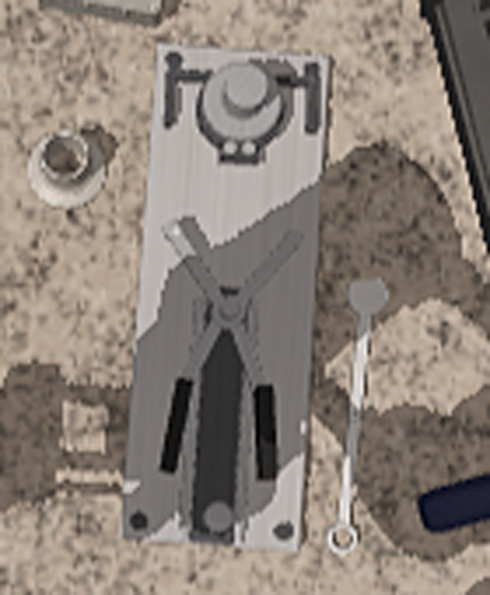

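The ring is closed and symmetric round the spindle, with its ears parallel at (173,92) and (313,98). The post cap is back at (218,518), its starting place.

```bash
python3 -c "
from rig import manip
print(manip.hand_in())"
```

```text
the job is handed in; nothing more can be done
None
```

The job is handed in: the ring is closed round the spindle and looks centred in the last top view, the pliers are back at the near end of the slide, and the arm was clear of everything at about 19 s.

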